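# Change over the wire bender's reversible lever

### The job

Swing the clear guard of the wire bender up by its black bar until its springs hold it wide open. Then lift the lever off its pivot pin, turn it end for end with the same side up, and refit it so that the blue end sits fully down over the pin and the red end lies flat on the saddle between the two stop pegs. Leave the guard open and the lever released.

Things in the scene. Friction and masses are not known exactly. Their poses are not given: they have to be found in the camera images.
- bender: the bench wire bender: a grey deck 150 x 150 mm standing on the bench, its top 18 mm above the bench, heavy and fixed. Origin: centre of its underside, on the bench. Its x axis points to the back (hinge side, away from the robot), y along the hinge and along the parked lever to the robot's left, z up. Its heading differs from the robot's by up to 0.3 rad
- pivot_pin (a point): steel pivot pin of the bender, 8 mm in diameter, upright, on a round shoulder of 19 mm diameter. The point lies on the pin's axis at the top of the shoulder (where the lever's underside rests), 38 mm above the bench. The pin stands 12 mm straight above this and then tapers over 5 mm to a point of 2.4 mm. At bender x = -30 mm, y = -38 mm
- saddle (a point): middle of the top of the flat dark saddle block (44 mm in x, 16 mm in y) that carries the lever's free end, 38 mm above the bench like the shoulder, at bender x = -30 mm, y = +38 mm. A brass stop peg (6 mm in diameter, 12 mm high, tapered over its upper 4 mm) stands on it 18 mm to either side in bender x: 30 mm free between them
- guard (a joint): hinge of the clear guard, rad: 0 shut, 1.9 wide open (leaning back 19 degrees past upright, at its stop). Springs help: below about 1.0 rad it falls shut when let go; beyond that the springs carry it on to the stop (slowly from 1.1 rad, within about 2 s from 1.3 rad) and hold it there. Moves freely, lifting force at the bar under 2 N; moving parts weigh 0.3 kg. Shut, its plate (150 mm along y) covers the lever and reaches 155 mm forward of the hinge; side skirts 22 mm deep
- guard_hinge (a point): middle of the guard's hinge axis, which runs along the bender's y, at bender x = +75 mm, 73 mm above the bench; fixed
- guard_bar (a point): middle of the round black bar at the front of the guard, 10 mm in diameter, along the bender's y, 102 mm free between its two arms; 194 mm from the hinge axis, with a 33 mm gap between bar and guard edge, 73 mm above the bench when the guard is shut. Moves with the guard
- lever_grip (a point): centre of the ribbed grey middle of the loose lever, half-way up: 16 mm wide in x, 46 mm long in y, 16 mm high, so 8 mm above the lever's underside. The lever is 106 mm long along its own y, 120 g or so; beyond the grip both ends are flat, 22 mm wide and 10 mm thick, flush at the underside; blue end at +y, red end at -y, z up. The small brass studs at the ends belong on top
- blue_hole (a point): centre of the hole through the lever's blue end, at the underside, 38 mm from the lever's middle at +y. Hole 11 mm in diameter, right through
- red_hole (a point): centre of the hole through the lever's red end, at the underside, 38 mm from the lever's middle at -y. Hole 11 mm in diameter, right through; at the start it sits on the pivot pin and the blue end on the saddle

How it is judged:
By the outcome, as a careful person would: the job done as asked, in the order asked, and still so for the second after the job is handed in, with the robot touching nothing.
It also fails if it takes over 58 s, if anything falls off the work surface, if the arm or the gripper's body presses on something with over 40 N, if the wrist force passes 120 N, or if a joint passes its speed limit or range.

### The arm

A 6-joint arm with a two-finger parallel gripper is mounted at the origin on a cart in front of the work surface, level with it; the furniture and walls round the work are solid. World frame = base frame: x ahead of the robot, y to its left, z up, the work surface at z = 0. Lengths are in m, angles in rad, forces in N, time in s.
With the tool pointing down it reaches from about 0.275 to 1 m from the base axis. Payload 8.4 kg.
Tool frame: the origin (TCP) lies on the centre line of the jaws, within the pads' length; the fingertips stand 17 mm ahead of it and the grasp point (between the pads) lies 2 mm behind it (bot.tcp_to_tips is the z of the fingertips in the tool frame, in m); z points along the fingers, y is the line along which they close (so a half turn about z gives the same grasp; the last joint's range is limited). The gripper opens to 85 mm and grips with 20 to 120 N. Pads are 22 mm wide; open, the fingers measure 114 mm over their backs; the gripper's body (76 mm by 85 mm) begins 54 mm behind the grasp point. The pads swing forward as they close: fully open they stand 13 mm farther back than shut.
Start: joints at [-1.326, 0.353, 1.633, -0, 1.155, -0.002], TCP at [0.153, -0.606, 0.248] pointing down, gripper open.
Joint ranges: [-2.63, 2.63], [-0.92, 2.1], [0.06, 2.66], [-1.3, 4.44], [0, 2.69], [-3.02, 3.02]. Speed limits (rad/s): [2.22, 2.22, 2.79, 3.14, 3.14, 3.14].

### API

Orientations are given as a unit quaternion [x, y, z, w].
In Python, from workcell import bot, hand, kinematics, get_obs, vision, hand_in gives the robot as it stands. The module is installed in compiled form; this text tells all that it offers. Calls block until the motion is done:
- bot.reach(position, orientation): joint-space move of the TCP to a pose.
- bot.servo_line(position, ori=None, velocity=0.15): straight line of the TCP; ori=None keeps the orientation; velocity is the mean speed in m/s.
- bot.goto_joints(angles): joint-space move.
- hand.move_gripper(opening, strength=None): finger opening in m; strength is the grip in N (None keeps the last); returns when the fingers have stopped.
- bot.dwell(seconds).
- kinematics.solve_ik(position, orientation): joint angles nearest the present ones, or None.
- get_obs(): the state.
- vision.read_camera(name): name is "scene" or "top"; returns a dict with "frame" (384x512x3 uint8, red, green, blue), "intrinsics" (3x3 intrinsics, pixels), "view" (4x4, takes a point from world to camera coordinates). Camera axes: x right, y down, z forward; pixel columns grow to the right and rows downward; lengths in m; the calibration is good to about 2 mm. A picture is of the moment at which its call begins. There is no depth.
A pose or a line that the arm cannot do raises bot.IKError and nothing moves.
- hand_in(): hands the job in; it is judged then, once.
The state is a dict: "time_s": time; "joint_pos": joint angles; "joint_vel": joint speeds; "joint_efforts": joint torques, N m; "position": TCP position; "orientation": TCP orientation; "wrist_force": force on the tool from outside, world axes, zero at the start; "ft_torque": the same for the moment, N m; "gripper_width": finger opening in m; "grip_force": force on a finger pad.
Only numpy, scipy, OpenCV 4.12 (cv2) and the standard library are available. Lean on these libraries where they do the work, as an engineer would, in place of code of your own. Each camera call takes 0.05 s, during which the arm holds its last target. There are 200 camera calls.

## Working session

There is one attempt and no reset: what is moved stays moved. The work goes in short steps, each a Python script; the robot and the scene stay as the last script left them, time stands still between calls to the robot, and variables do not carry over. Pictures are saved under pics/ and viewed, at most 10 in all, crops included, and the job is handed in when it is done.

```bash
mkdir -p pics; python3 - <<'E'
from workcell import vision,get_obs
import cv2,numpy as np
for n in("scene","top"):
    r=vision.read_camera(n); cv2.imwrite(f"pics/{n}0.png",r["frame"][...,::-1]); np.savez(f"{n}0.npz",**r)
    print(n,r["intrinsics"].round(1).tolist(),r["view"].round(3).tolist())
o=get_obs();print(o["position"],o["orientation"],o["time_s"])
E
```

```text
scene [[361.6, 0.0, 258.3], [0.0, 361.6, 192.3], [0.0, 0.0, 1.0]] [[-0.876, -0.482, 0.02, 0.459], [-0.369, 0.643, -0.671, 0.315], [0.31, -0.595, -0.741, 0.672], [0.0, 0.0, 0.0, 1.0]]
top [[420.8, 0.0, 251.3], [0.0, 420.8, 193.2], [0.0, 0.0, 1.0]] [[0.01, -1.0, 0.004, -0.087], [-0.996, -0.01, -0.084, 0.593], [0.084, -0.004, -0.996, 0.862], [0.0, 0.0, 0.0, 1.0]]
[ 0.15260306 -0.60564883  0.2476247 ] [ 9.92396740e-01  1.23078400e-01 -7.37279368e-05 -6.42561360e-04] 0.1
```

View pics/scene0.png

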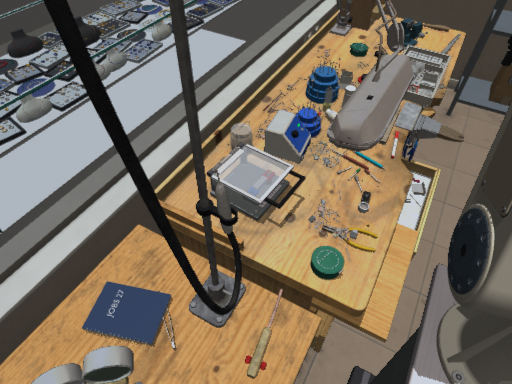

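View pics/top0.png

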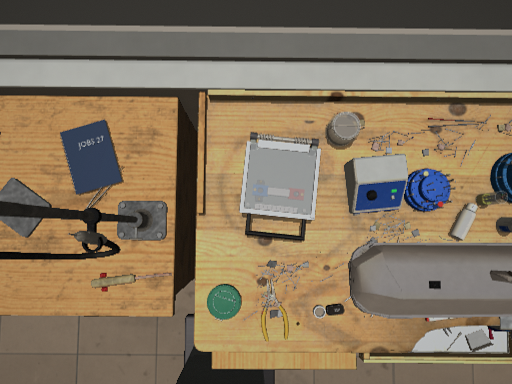

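The top view shows the bender with its guard plate at about (244–320, 140–218) and the black bar at about (276,238). The scene view shows it at about (255,180). Next I'll zoom in on both.

```bash
python3 - <<'E'
import cv2,numpy as np
t=cv2.imread("pics/top0.png")[125:245,225:335]; s=cv2.imread("pics/scene0.png")[135:225,200:310]
cv2.imwrite("pics/crops.png",np.vstack([cv2.resize(t,None,fx=3.2,fy=2.7) if 0 else cv2.resize(t,None,fx=2.75,fy=2.75,interpolation=2),cv2.resize(s,None,fx=2.75,fy=2.75,interpolation=2)]))
cv2.imwrite("pics/crop2.png",np.hstack([cv2.resize(t,(396,432),interpolation=2),cv2.resize(s,(396,324),interpolation=2) if 0 else cv2.copyMakeBorder(cv2.resize(s,(396,324),interpolation=2),0,108,0,0,0)]))
E
```

```text
(no output)
```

View pics/crop2.png

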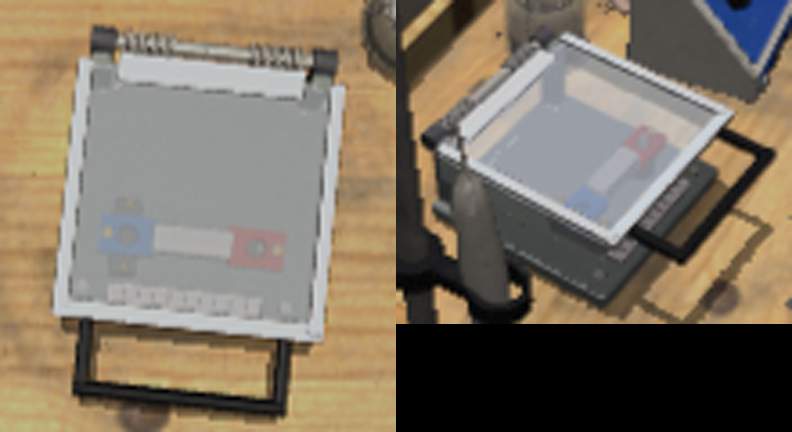

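The crop shows the lever under the clear plate: blue end on the left at crop (128,236), red end on the right at (258,248). The bar runs from (80,392) to (285,410). In the scene view the bar ends are at about (287,257) and (372,152), relative to the scene crop.

```bash
cat > h.py <<'E'
import numpy as np,cv2
from scipy.spatial.transform import Rotation as Rn
def ray(r,p):
    V=r["view"];R,t=V[:3,:3],V[:3,3];d=R.T@np.linalg.solve(r["intrinsics"],[p[0],p[1],1.]);return -R.T@t,d/np.linalg.norm(d)
def tri(r1,p1,r2,p2):
    A=[];b=[];L=[ray(r1,p1),ray(r2,p2)]
    for o,d in L: P=np.eye(3)-np.outer(d,d);A.append(P);b.append(P@o)
    x=np.linalg.solve(sum(A),sum(b));return x,[np.linalg.norm(P@x-q)*1e3 for P,q in zip(A,b)][0]
def plane(r,p,z):
    o,d=ray(r,p);return o+d*(z-o[2])/d[2]
def proj(r,X):
    q=r["intrinsics"]@(r["view"]@np.append(X,1))[:3];return q[:2]/q[2]
def cent(r,col,roi,amin=8):
    """centroid of largest blob of a colour; roi=(u0,v0,u1,v1)"""
    f=r["frame"].astype(int);R,G,B=f[...,0],f[...,1],f[...,2]
    m={"blue":B-R>25,"red":(R-G>25)&(R-B>15),"dark":f.max(2)<62}[col].astype(np.uint8)
    u0,v0,u1,v1=roi;k=np.zeros_like(m);k[v0:v1,u0:u1]=m[v0:v1,u0:u1]
    n,l,s,c=cv2.connectedComponentsWithStats(k)
    i=1+np.argmax(s[1:,4]);return c[i],s[i],l==i
def quat(h,flip=0,tilt=0):
    # tool down, tool y = bender x (heading h) (or opposite), tilted about tool y
    R=Rn.from_euler("z",h+(np.pi if flip else 0))*Rn.from_matrix(np.array([[0,1,0],[1,0,0],[0,0,-1.]]))*Rn.from_euler("y",tilt)
    return R.as_quat()
E
python3 - <<'E'
from h import *
T=dict(np.load("top0.npz"));S=dict(np.load("scene0.npz"))
rt=(240,165,315,205);rs=(235,155,300,205)
P={}
for c in("blue","red"):
    a,sa,_=cent(T,c,rt);b,sb,_=cent(S,c,rs);P[c],g=tri(T,a,S,b);print(c,a.round(1),sa,b.round(1),sb,P[c].round(4),round(g,1))
for n,r,roi in(("T",T,(240,215,312,245)),("S",S,(255,160,312,215))):
    c,s,m=cent(r,"dark",roi);v,u=np.nonzero(m);pts=np.stack([u,v],1);print(n,c.round(1),s);
    hull=cv2.convexHull(pts.astype(np.int32)); print(cv2.approxPolyDP(hull,2,True)[:,0].tolist())
E
```

```text
blue [260.4 189.9] [253 185  15  11  97] [252.8 191. ] [247 187  12   9  63] [ 0.597  -0.1002  0.0499] 1.6
red [295.6 193.4] [289 189  15  10  83] [291.5 179.2] [285 174  14  13 101] [ 0.5627 -0.1813  0.0447] 31.0
T [273.2 232.1] [245 215  61  26 399]
[[305, 220], [301, 240], [266, 238], [245, 233], [247, 215]]
S [283.6 193.1] [261 171  44  44 310]
[[304, 177], [279, 207], [261, 214], [265, 198], [290, 171]]
```

```bash
python3 - <<'E'
from h import *
T=dict(np.load("top0.npz"));S=dict(np.load("scene0.npz"))
P={}
for c,rs in(("blue",(240,180,265,200)),("red",(258,165,278,188))):
    a,sa,_=cent(T,c,(240,165,315,205));b,sb,_=cent(S,c,rs);P[c],g=tri(T,a,S,b);print(c,a.round(1),b.round(1),sb,P[c].round(4),round(g,1))
d=P["blue"]-P["red"];M=(P["blue"]+P["red"])/2;h=np.arctan2(-d[0],d[1]);print("len",np.linalg.norm(d),"h",h,"M",M)
# bar: corners
L,g1=tri(T,(247,234),S,(279.5,206));R,g2=tri(T,(303.5,239),S,(303,177.3))
print("bar",L.round(4),R.round(4),g1,g2,np.linalg.norm(L-R),"h",np.arctan2(-(L-R)[0],(L-R)[1]))
B=(L+R)/2
e=Rn.from_euler("z",h).as_matrix()
for n,X in(("hinge post L",(253,137)),("R",(315,143))):print(n,plane(T,X,.073).round(4))
print("bar in bender rel M", (e.T@(B-M)).round(4),"expect [-.089,0]")
from workcell import kinematics
for fl in(0,1):
  for tl in(-.5,-.3,-.15,0,.15,.3,.5):
    out=[]
    for z in(.045,.12):
      q=kinematics.solve_ik([M[0],M[1],z],quat(h,fl,tl));out.append(None if q is None else np.round(q,2).tolist())
    print(fl,tl,out)
E
```

```text
blue [260.4 189.9] [252.8 191. ] [247 187  12   9  63] [ 0.597  -0.1002  0.0499] 1.6
red [295.6 193.4] [270.7 174.9] [268 172   6   7  12] [ 0.5886 -0.1736  0.0463] 3.9
len 0.07391638838547894 h -0.1141574385379977 M [ 0.59283607 -0.13691576  0.04809724]
bar [ 0.5095 -0.0728  0.0731] [ 0.5008 -0.1846  0.0717] 0.9944871698596954 1.1347845511467252 0.11220372758885908 h -0.07733724175959143
hinge post L [ 0.7033 -0.0832  0.073 ]
R [ 0.6923 -0.2082  0.073 ]
bar in bender rel M [-0.0881 -0.0018  0.0243] expect [-.089,0]
0 -0.5 [[0.03, 0.64, 1.81, -0.66, 0.89, 0.62], [0.03, 0.53, 1.79, -0.6, 0.99, 0.52]]
0 -0.3 [[-0.07, 0.6, 1.82, -0.43, 0.79, 0.36], [-0.07, 0.49, 1.79, -0.38, 0.92, 0.28]]
0 -0.15 [[-0.15, 0.58, 1.81, -0.22, 0.76, 0.13], [-0.15, 0.47, 1.78, -0.19, 0.89, 0.09]]
0 0 [[-0.23, 0.58, 1.8, -0.0, 0.76, -0.12], [-0.23, 0.47, 1.77, -0.0, 0.9, -0.12]]
0 0.15 [[-0.31, 0.59, 1.79, 0.21, 0.8, -0.34], [-0.31, 0.49, 1.76, 0.18, 0.93, -0.31]]
0 0.3 [[-0.38, 0.62, 1.77, 0.38, 0.87, -0.53], [-0.38, 0.52, 1.74, 0.35, 1.0, -0.47]]
0 0.5 [[-0.47, 0.68, 1.73, 0.56, 1.0, -0.73], [-0.47, 0.57, 1.71, 0.52, 1.11, -0.65]]
1 -0.5 [[-0.47, 0.68, 1.73, 0.56, 1.0, 2.41], [-0.47, 0.57, 1.71, 0.52, 1.11, 2.49]]
1 -0.3 [[-0.38, 0.62, 1.77, 0.38, 0.87, 2.61], [-0.38, 0.52, 1.74, 0.35, 1.0, 2.67]]
1 -0.15 [[-0.31, 0.59, 1.79, 0.21, 0.8, 2.8], [-0.31, 0.49, 1.76, 0.18, 0.93, 2.84]]
1 0 [None, None]
1 0.15 [[-0.15, 0.58, 1.81, -0.22, 0.76, -3.02], None]
1 0.3 [[-0.07, 0.6, 1.82, -0.43, 0.79, -2.78], [-0.07, 0.49, 1.79, -0.38, 0.92, -2.86]]
1 0.5 [[0.03, 0.64, 1.81, -0.66, 0.89, -2.52], [0.03, 0.53, 1.79, -0.6, 0.99, -2.62]]
```

The bar measures 112 mm over its ends at z 72 mm, 88 mm ahead of the lever, so the given sizes hold. I'll open the guard now.

```bash
python3 - <<'E'
from h import *
from workcell import *
h=-.085;B=np.array([.5052,-.1287,.0724]);ex=np.array([np.cos(h),np.sin(h),0]);H=B+.194*ex
bar=lambda a:H-.194*np.cos(a)*ex+np.array([0,0,.194*np.sin(a)])
q=quat(h);o=np.array([0,0,.006])
print(kinematics.solve_ik(bar(1.85)+o,q),kinematics.solve_ik(bar(1.85)+[0,0,.1],q))
p=get_obs()["position"];bot.servo_line([p[0],p[1],.36],velocity=.25)
bot.reach([.5052,-.1287,.2],q)
hand.move_gripper(.028,25)
bot.servo_line(B+o,velocity=.15);print(get_obs()["wrist_force"].round(1))
hand.move_gripper(0,25);s=get_obs();print(s["gripper_width"],s["grip_force"],s["wrist_force"].round(1),s["time_s"])
if .006<s["gripper_width"]<.014:
    for a in np.linspace(.16,1.85,11):
        bot.servo_line(bar(a)+o,velocity=.18);s=get_obs();print(round(a,2),s["gripper_width"].round(4),s["wrist_force"].round(1))
    print(s["time_s"])
r=vision.read_camera("scene");cv2.imwrite("pics/s1.png",r["frame"][...,::-1])
E
```

```text
[-1.98527246e-01  5.64269686e-01  1.26617364e+00 -4.44089210e-16
  1.31114932e+00 -1.13527246e-01] [-1.98527246e-01  5.14858554e-01  1.14835148e+00 -4.44089210e-16
  1.47838262e+00 -1.13527246e-01]
[0.2 1.  0.3]
0.008732300044690791 25.05983054637909 [-1.5 -0.2  0.9] 4.7333Traceback (most recent call last):
  File "<stdin>", line 14, in <module>
AttributeError: 'float' object has no attribute 'round'
```

```bash
python3 - <<'E'
from h import *
from workcell import *
h=-.085;B=np.array([.5052,-.1287,.0724]);ex=np.array([np.cos(h),np.sin(h),0]);H=B+.194*ex
bar=lambda a:H-.194*np.cos(a)*ex+np.array([0,0,.194*np.sin(a)])
o=np.array([0,0,.006])
for a in np.linspace(.32,1.85,10):
    bot.servo_line(bar(a)+o,velocity=.18);s=get_obs();print(round(a,2),round(s["gripper_width"],4),np.round(s["wrist_force"],1))
print(s["time_s"])
r=vision.read_camera("scene");cv2.imwrite("pics/s1.png",r["frame"][...,::-1])
E
```

```text
0.32 0.0088 [ 0.2 -1.2 -0.7]
0.49 0.0085 [-3.7 -2.5  0.2]
0.66 0.0087 [-9.2 -3.2  5.1]
0.83 0.0088 [-12.3  -2.7  11.5]
1.0 0.009 [-9.8 -3.3 13.9]
1.17 0.0088 [-6.3 -3.6 13.8]
1.34 0.0084 [-3.7 -5.6 13.4]
1.51 0.0087 [-0.8 -4.5 10.6]
1.68 0.0089 [ 0.7 -6.5  6.3]
1.85 0.0088 [ 2.6 -6.2  5.4]
8.3833
```

View pics/s1.png

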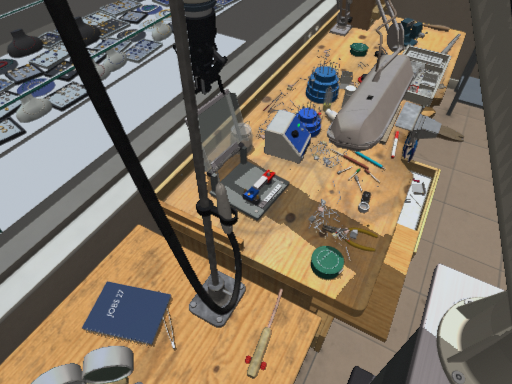

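The guard is up, with the gripper on the bar at about (205,80), and the lever is exposed at about (260,185). I'll release the bar, retreat and measure the lever.

```bash
python3 - <<'E'
from h import *
from workcell import *
hand.move_gripper(.05,25)
p=np.array(get_obs()["position"]);bot.servo_line(p+[0,0,.07],velocity=.25)
bot.reach([.36,-.30,.30],quat(-.085,0,-.15))
hand.move_gripper(.03)
print(get_obs()["time_s"])
C=[]
for n in("scene","top"):
    r=vision.read_camera(n); np.savez(f"{n}1.npz",**r)
    u,v=(205,135) if n=="scene" else (232,122)
    C.append(cv2.resize(r["frame"][v:v+100,u:u+100,::-1],(400,400),interpolation=2))
cv2.imwrite("pics/c1.png",np.hstack(C))
E
```

```text
11.2167
```

View pics/c1.png

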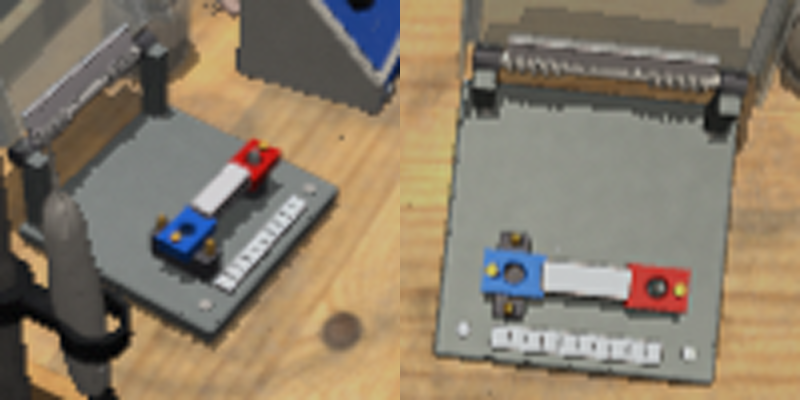

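The crop shows the guard up and the lever uncovered. In the top half the blue hole is at image (260.5,190), the pin in the red hole at (296,194), and the pegs at (261,182) and (260.5,199). The white row appears to be flat markings.

```bash
python3 - <<'E'
from h import *
from workcell import *
T=dict(np.load("top1.npz"));S=dict(np.load("scene1.npz"))
P={};U=[]
for c,rs in(("blue",(240,180,262,204)),("red",(258,165,278,190))):
    a,sa,m=cent(T,c,(245,175,310,205));b,sb,_=cent(S,c,rs);v,u=np.nonzero(m);U.append(np.stack([u,v],1))
    mm=cv2.minAreaRect(cv2.convexHull(U[-1].astype(np.int32)));print(mm)
    P[c],g=tri(T,a,S,b);Q=plane(T,mm[0],.048);print(c,a.round(1),b.round(1),sa,sb,"tri",P[c].round(4),round(g,1),"pl",Q.round(4));P[c+"p"]=Q
r=cv2.minAreaRect(cv2.convexHull(np.vstack(U).astype(np.int32)));print(r)
M=plane(T,r[0],.048);d=P["bluep"]-P["redp"];print("M",M,"tri mid",(P["blue"]+P["red"])/2,"mid",(P["bluep"]+P["redp"])/2,"h",np.arctan2(-d[0],d[1]),np.linalg.norm(d))
t=P["blue"]-P["red"];print("h tri",np.arctan2(-t[0],t[1]),np.linalg.norm(t))
# scene check of M at z=.048 and deck corners from top
for n,c in(("FL",(434-400,354)),("FR",(712-400,383)),("BL",(464-400,100)),("BR",(736-400,130))):print(n,plane(T,(c[0]/4+232,c[1]/4+122),.018).round(4))
h=-.085
for fl in(0,1):
  for tl in(-.25,-.15,.2):print(fl,tl,[kinematics.solve_ik([M[0],M[1],z],quat(h,fl,tl)) is not None and np.round(kinematics.solve_ik([M[0],M[1],z],quat(h,fl,tl)),2) for z in(.046,.11)])
E
```

```text
((259.82672119140625, 189.73265075683594), (15.52258014678955, 11.840943336486816), 5.7105937004089355)
blue [260.1 189.8] [250.9 192.9] [252 184  17  13 153] [243 186  17  15 129] tri [ 0.5995 -0.0989  0.043 ] 0.2 pl [ 0.599  -0.0984  0.048 ]
((296.0, 193.5), (11.0, 16.0), 90.0)
red [296.1 193.6] [270.5 171.9] [288 188  17  12 157] [262 165  16  18 164] tri [ 0.5883 -0.173   0.0578] 2.9 pl [ 0.592  -0.1728  0.048 ]
((277.9129638671875, 191.761474609375), (51.89078903198242, 11.808845520019531), 6.519801616668701)
M [ 0.59517169 -0.13559636  0.048     ] tri mid [ 0.5938742  -0.13595932  0.05035168] mid [ 0.59547158 -0.13558905  0.048     ] h -0.09425936914292217 0.07467351101277298
h tri -0.1501491234662521 0.07637487093386736
FL [ 0.5572 -0.0586  0.018 ]
FR [ 0.5433 -0.2057  0.018 ]
BL [ 0.6935 -0.0731  0.018 ]
BR [ 0.6787 -0.2189  0.018 ]
0 -0.25 [array([-0.09,  0.59,  1.82, -0.36,  0.77,  0.26]), array([-0.09,  0.49,  1.79, -0.33,  0.88,  0.2 ])]
0 -0.15 [array([-0.15,  0.58,  1.81, -0.22,  0.75,  0.1 ]), array([-0.15,  0.49,  1.79, -0.2 ,  0.87,  0.07])]
0 0.2 [array([-0.33,  0.6 ,  1.77,  0.26,  0.83, -0.43]), array([-0.33,  0.51,  1.75,  0.24,  0.94, -0.39])]
1 -0.25 [array([-0.35,  0.61,  1.76,  0.32,  0.86,  2.65]), array([-0.35,  0.52,  1.74,  0.29,  0.97,  2.69])]
1 -0.15 [array([-0.3 ,  0.59,  1.78,  0.2 ,  0.81,  2.78]), array([-0.3 ,  0.5 ,  1.76,  0.18,  0.92,  2.81])]
1 0.2 [array([-0.12,  0.58,  1.81, -0.29,  0.76, -2.96]), array([-0.12,  0.49,  1.79, -0.26,  0.87, -3.01])]
```

```bash
python3 - <<'E'
from h import *
from workcell import *
h=-.095;M=np.array([.5953,-.1356,.045]);q=quat(h,0,-.15)
z=Rn.from_quat(q).as_matrix()[:,2]
bot.reach(M-z*.08,q)
bot.servo_line(M-z*.02,velocity=.15);print(np.round(get_obs()["wrist_force"],1))
bot.servo_line(M,velocity=.06);print(np.round(get_obs()["wrist_force"],1))
hand.move_gripper(0,30);s=get_obs();print(s["gripper_width"],np.round(s["wrist_force"],1))
hand.move_gripper(0,70);s=get_obs();print(s["gripper_width"],s["grip_force"],np.round(s["wrist_force"],1))
if s["gripper_width"]>.012:
    for dz in(.01,.02,.04,.09):
        bot.servo_line(M+[0,0,dz],velocity=.1);s=get_obs();print(dz,round(s["gripper_width"],4),np.round(s["wrist_force"],1))
print(s["time_s"],s["position"])
C=[]
for n in("scene","top"):
    r=vision.read_camera(n); np.savez(f"{n}2.npz",**r)
    u,v=(205,115) if n=="scene" else (232,122)
    C.append(cv2.resize(r["frame"][v:v+100,u:u+100,::-1],(400,400),interpolation=2))
cv2.imwrite("pics/c2.png",np.hstack(C))
E
```

```text
[-0.2  0.8  1. ]
[-0.7  0.5  0.4]
0.015386560965586575 [-0.5  0.6  0.1]
0.014662946843319974 68.4857189655304 [-0.4  0.1  2.5]
0.01 0.015 [-0.  -0.1 -1.8]
0.02 0.0146 [ 0.4 -0.1 -1.3]
0.04 0.0149 [ 0.1  0.2 -1.6]
0.09 0.0145 [-0.1  0.4 -1.9]
15.625 [ 0.59499757 -0.13556103  0.13474834]
```

View pics/c2.png

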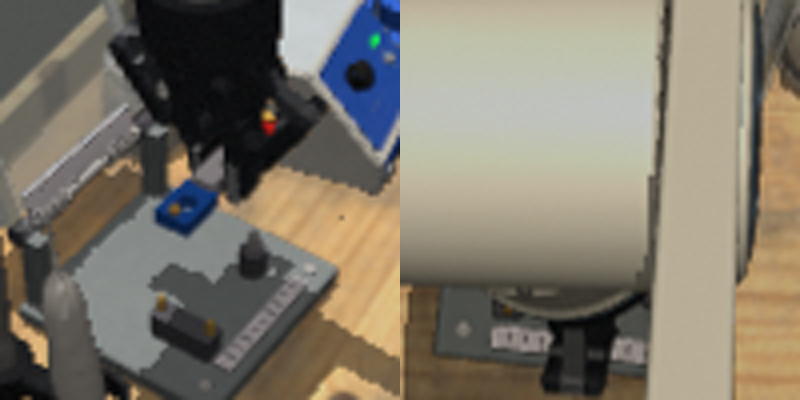

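The lever is held: the blue end and its hole are visible at crop (186,203), i.e. image (251.5,165.7), and the bare pin is at (269,174). The top view is blocked by the arm. Next I'll turn the lever and compare the ends in the scene view.

```bash
python3 - <<'E'
from h import *
from workcell import *
h=-.095;M=np.array([.5953,-.1356,.135]);q=quat(h,1,-.15)
print(np.round(kinematics.solve_ik(M,q),2),np.round(get_obs()["joint_pos"],2))
bot.reach(M,q);bot.dwell(.2)
s=get_obs();print(s["time_s"],s["position"],s["gripper_width"],np.round(s["joint_pos"],2))
r=vision.read_camera("scene");np.savez("scene3.npz",**r)
A=np.load("scene2.npz")["frame"]
C=[cv2.resize(f[130:205,225:300,::-1],(400,400),interpolation=2) for f in(A,r["frame"])]
cv2.imwrite("pics/c3.png",np.hstack(C))
for f,c in((A,"blue"),(r["frame"],"red")):
    _,st,m=cent(dict(frame=f),c,(238,150,270,185));m=m.astype(np.uint8)
    k,hh=cv2.findContours(m,cv2.RETR_CCOMP,cv2.CHAIN_APPROX_NONE)
    full=cv2.drawContours(np.zeros_like(m),k,-1,1,-1)
    mm=(full>0)&(m==0);n,l,ss,cc=cv2.connectedComponentsWithStats(mm.astype(np.uint8));print(c,st,[(ss[i,4],cc[i].round(2)) for i in range(1,n)],cv2.minAreaRect(np.vstack(k)))
E
```

```text
[-0.3   0.47  1.74  0.18  0.97  2.83] [-0.15  0.46  1.77 -0.19  0.92  0.06]
18.275 [ 0.59531371 -0.13554066  0.13501579] 0.014774817135557318 [-0.3   0.47  1.74  0.18  0.97  2.83]
blue [244 160  15  14 128] [] ((250.75003051757812, 166.25001525878906), (9.899495124816895, 14.849241256713867), 45.0)
red [244 153  20  20 194] [] ((251.25, 164.74998474121094), (19.798988342285156, 16.263456344604492), 45.0)
```

View pics/c3.png

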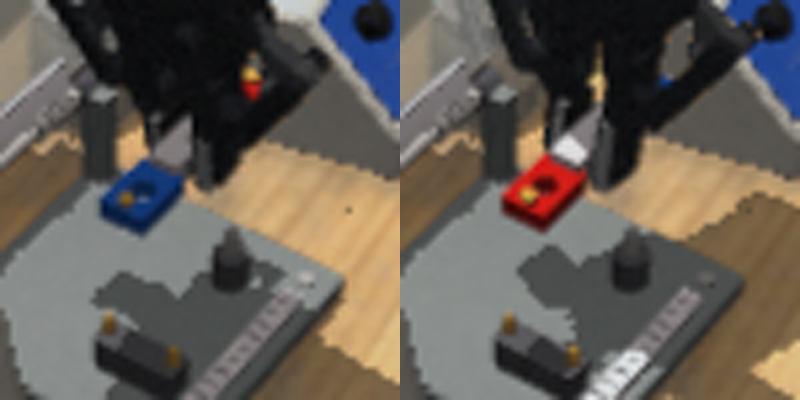

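After the turn the red end sits within about 0.5 px of where the blue end was: holes at (146,188) and (145,184) in the crops. So the grasp offset is under 1 mm, and I'll lower the lever while watching the wrist force.

```bash
python3 - <<'E'
from h import *
from workcell import *
M=np.array([.5951,-.1356,0])
bot.servo_line(M+[0,0,.066],velocity=.12);f0=np.array(get_obs()["wrist_force"]);print(f0.round(1))
for z in np.arange(.063,.0439,-.003):
    bot.servo_line(M+[0,0,z],velocity=.04);s=get_obs();f=np.array(s["wrist_force"])-f0
    print(round(z,3),f.round(1),np.round(s["ft_torque"],2),round(s["position"][2],4))
    if np.linalg.norm(f)>10:break
print(s["time_s"])
r=vision.read_camera("scene");np.savez("scene4.npz",**r)
cv2.imwrite("pics/c4.png",cv2.resize(r["frame"][145:220,215:290,::-1],(500,500),interpolation=2))
E
```

```text
[-0.4  0.8 -1.2]
0.063 [ 0.  -0.2 -0.1] [-0.06  0.01  0.01] 0.0635
0.06 [-0.2 -0.7  0.6] [-0.1  -0.07  0.03] 0.0599
0.057 [ 1.6 -1.1 -0.1] [-0.06 -0.01 -0.04] 0.0568
0.054 [ 0.6 -1.2  0.3] [-0.09 -0.    0.02] 0.0538
0.051 [ 0.8 -0.3 -0.3] [-0.09  0.04  0.02] 0.0508
0.048 [ 1.4 -1.  -0.3] [-0.06 -0.01 -0.  ] 0.0478
0.045 [-0.  -1.2  3.8] [ 0.06 -0.03  0.02] 0.0453
20.8
```

View pics/c4.png

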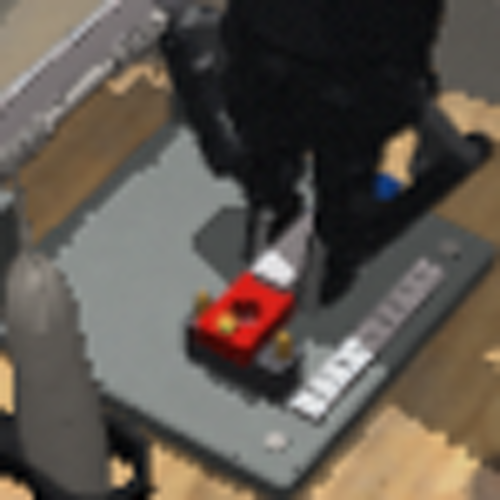

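The lever went down with almost no force and made contact at the pick height. The red end lies between the pegs. I'll release it, retreat and check.

```bash
python3 - <<'E'
from h import *
from workcell import *
hand.move_gripper(.028,30)
s=get_obs();z=Rn.from_quat(s["orientation"]).as_matrix()[:,2];p=np.array(s["position"])
bot.servo_line(p-z*.10,velocity=.12)
bot.reach([.36,-.30,.30],quat(-.095,1,-.15))
bot.dwell(.5);print(get_obs()["time_s"],np.round(get_obs()["wrist_force"],1))
C=[]
for n in("scene","top"):
    r=vision.read_camera(n); np.savez(f"{n}5.npz",**r)
    u,v=(205,115) if n=="scene" else (232,122)
    C.append(cv2.resize(r["frame"][v:v+100,u:u+100,::-1],(400,400),interpolation=2))
cv2.imwrite("pics/c5.png",np.hstack(C))
S1=dict(np.load("scene1.npz"));S5=dict(np.load("scene5.npz"));T1=dict(np.load("top1.npz"));T5=dict(np.load("top5.npz"))
for a,b in(("blue","red"),("red","blue")):
    k=(240,180,262,204) if a=="blue" else (258,165,278,190)
    print(cent(S1,a,k)[0:2],cent(S5,b,k)[0:2],cent(T1,a,(245,175,310,205))[0:2],cent(T5,b,(245,175,310,205))[0:2])
E
```

```text
23.825 [-0.2  0.1  0.3]
(array([250.93023256, 192.85271318]), array([243, 186,  17,  15, 129], dtype=int32)) (array([251.07801418, 192.22695035]), array([244, 186,  15,  14, 141], dtype=int32)) (array([260.05228758, 189.81699346]), array([252, 184,  17,  13, 153], dtype=int32)) (array([260.88387097, 189.38064516]), array([253, 183,  17,  13, 155], dtype=int32))
(array([270.47560976, 171.85365854]), array([262, 165,  16,  18, 164], dtype=int32)) (array([268.51315789, 174.13157895]), array([262, 169,  13,  13,  76], dtype=int32)) (array([296.10191083, 193.61146497]), array([288, 188,  17,  12, 157], dtype=int32)) (array([297.06081081, 193.25      ]), array([289, 187,  17,  13, 148], dtype=int32))
```

View pics/c5.png

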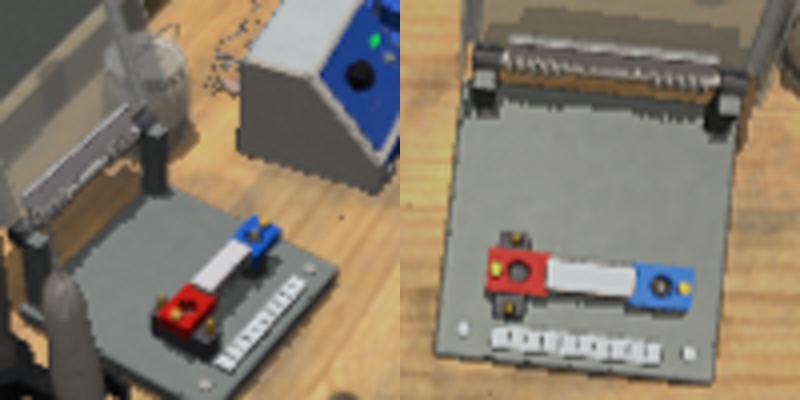

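The lever lies where it did before, swapped end for end and within about 1 px (inside the hole's play). It is level, the pin shows in the blue hole at top crop (662,288), the red end lies between the pegs, and the guard is open.

```bash
python3 -c "
from workcell import *
print(hand_in())"
```

```text
the job is handed in; nothing more can be done
None
```

The job is handed in: the guard is held open by its springs, and the lever is turned end for end and released, with the blue end down over the pin and the red end on the saddle between the pegs, at about 24 s of the 58 s allowed.

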